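Tip the guide bar out of its pocket and register it in the setting jig

TASK

Set up the stick-setting jig: the white plastic guide bar lies flush in the pocket of the steel storage block; press down whichever of its ends gives way so that the bar tips up and stays leaning, take it by the raised end and lift it out. Lay it flat, same side up, on the loose steel jig plate and push it gently home so that one long edge touches both side pins and its end touches the end pin, then let go and back away. Do not shove the jig plate along the table, and leave everything else where it stands.

Things in the scene. Friction and masses are not known exactly. Their poses are not given: they have to be found in the camera images.
- guide_bar: Loose bar of white plastic, 130 x 44 x 20 mm, about 0.17 kg, grey notches along its long sides, two dark holes in its top; both ends alike, either may meet the end pin. Origin: centre of its underside; x along its length, y across, z up. Starts level in the block's pocket, underside 31 mm above the table, top flush with the block's. Tipped fully it leans about 0.44 rad.
- storage_block: Bare steel block fixed to the table, 160 x 67 mm, 51 mm high. Origin: centre of its underside; x along its length, y across, z up. Pocket in its top: 140 x 47 mm, 47 mm deep, straight walls (5 mm play at each end of the bar, 1.5 mm at each side). Hidden in it, a 27 mm high pad carries one end of the bar and reaches 2.5 mm past its middle; the other end lies over empty space.
- pocket_mouth (a point): Centre of the pocket mouth, at the block's top. Whether the pad is at its +x or -x end changes each run and must be felt: there the bar is rigid; 45 mm from the middle the other end sinks some 17 mm under less than 2 N, till it meets the pocket's floor; the opposite end then stands up, underside about 9 mm above the block, and stays, more surely if the low end is drawn out to the end wall.
- setting_jig: Steel plate 190 x 100 x 18 mm, 3 kg, only lying on the table: hard pushes slide it. Origin: centre of its underside; x along its length, y across, z up. Three upright dark steel stop pins, 16 mm thick, stand 16 mm above its top: side pins centred at (x, y) = (-35, 38) and (55, 38) mm, end pin at (85, 0) mm. Jig and storage block may change places from run to run.
- nest (a point): Point on the jig plate's top at (12, 8, 18) mm in the jig's frame, jig's axes: where the centre of the bar's underside lies when the bar, its length along the jig's x, touches all three pins (side pins touch it at jig y = 30 mm, end pin at jig x = 77 mm).
- thermometer: Bystander: white probe thermometer, 199 mm long, 15 mm high, lying on the table behind the work. Origin: centre of its underside.
- stick_bundle: Bystander: bundle of wooden lolly sticks in two bands, 35 x 117 x 17 mm, lying on the table at the right. Origin: centre of its underside.
- mould_cup: Bystander: stainless lolly mould standing on its rim, 38 x 64 mm and 95 mm high, behind the work. Origin: centre of its underside.

How it is judged:
By the outcome, as a careful person would: the job done as asked, in the order asked, and still so for the second after the job is handed in, with the robot touching nothing.
It also fails if it takes over 58 s, if anything falls off the work surface, if the arm or the gripper's body presses on something with over 40 N, if the wrist force passes 120 N, or if a joint passes its speed limit or range.

ROBOT

A 6-joint arm with a two-finger parallel gripper is mounted at the origin on a cart in front of the work surface, level with it; the furniture and walls round the work are solid. World frame = base frame: x ahead of the robot, y to its left, z up, the work surface at z = 0. Lengths are in m, angles in degrees, forces in N, time in s.
With the tool pointing down it reaches from about 0.375 to 0.9 m from the base axis. Payload 3.1 kg.
Tool frame: the origin (TCP) lies on the centre line of the jaws, within the pads' length; the fingertips stand 25 mm ahead of it and the grasp point (between the pads) lies 6 mm ahead of it; z points along the fingers, y is the line along which they close (so a half turn about z gives the same grasp; the last joint's range is limited). The gripper opens to 87 mm and grips with 3 to 60 N. Pads are 19 mm wide; open, the fingers measure 117 mm over their backs; the gripper's body (75 mm by 190 mm) begins 51 mm behind the grasp point.
Start: joints at [-77.435, 30.224, 82.088, -0, 67.689, -10.227], TCP at [0.242, -0.576, 0.248] pointing down, gripper open.
Joint ranges: [-176.69, 176.69], [-43.24, 126.21], [12.49, 139.97], [-82, 262], [0, 151.66], [-163.58, 163.58]. Speed limits (degrees/s): [159.86, 159.86, 180, 180, 180, 180].

INTERFACE

Orientations are given as a 3x3 rotation matrix whose columns are the frame's x, y, z axes.
In Python, from rig import * gives the robot as it stands.
- The arm moves only by the tool step_arm, never from a script. Its argument "steps" is a list of rows, each a list of 7 numbers: the shift along the tool's x, y, z normalised to -1 to 1, where 1 is 0.3 m, then the turn, a rotation vector about the tool's x, y, z normalised to -1 to 1, where 1 is 45 degrees, then the gripper's target within -1 to 1 (shut at 1, half-way at 0, fully open at -1). A call has 1 to 8 rows; each row is the pose to reach, as a shift and turn from the pose commanded when the call began, along the tool's axes at that moment; what a row does not reach only later rows make up. A row lasts 1/12 s, in which the tool goes at most 41.7 mm and 7.16 degrees, less where a joint would pass 70% of its speed; a pose out of reach is approached as far as the arm can. A call with a number of a shift or a turn outside -1 to 1 is refused whole. A call with a gripper value outside its range is refused whole. The fingers move at their own pace and stop on an object; the grip force is fixed at half the most. Time passes only in rows, so rows that repeat a pose let the fingers close. It gives the time, the measured TCP pose, the force, the opening and the grip force at its end, in the units of the state.
- read_state(): the state, without advancing time (a new reading comes with each control period).
- capture(name): name is "side" or "top" or "wrist"; returns a dict with "image" (420x560x3 uint8, red, green, blue), "vertical_fov" (degrees; the focal length in pixels is half the picture's height over the tangent of half this angle, whatever the lens; pixels are square), "cx", "cy" (the principal point, pixels), "world_from_camera" (4x4, takes a point from camera to world coordinates); the wrist camera has in their place "T_tool_cam" (4x4, takes a point from camera to tool coordinates, whose origin is the TCP and whose axes are the flange's). Camera axes: x right, y down, z forward; pixel columns grow to the right and rows downward; lengths in m; the calibration is good to about 2 mm. A picture is of the moment at which its call begins: read the wrist's pose just before it. There is no depth.
- hand_in(): hands the job in; it is judged then, once.
The state is a dict: "time_s": time; "joint_positions": joint angles; "qvel": joint speeds; "tau": joint torques, N m; "position": TCP position; "tcp_rot": TCP orientation; "force": force on the tool from outside, world axes, zero at the start; "moment": the same for the moment, N m; "opening": opening from 0.0 (shut) to 1.0 (fully open); "grasp_force": force on a finger pad.
Only numpy, scipy, OpenCV 4.12 (cv2) and the standard library are available. Lean on these libraries where they do the work, as an engineer would, in place of code of your own. Each camera call takes 0.05 s, during which the arm holds its last target. There are 200 camera calls.

## Working session

There is one attempt and no reset: what is moved stays moved. The work goes in short steps, Python scripts to look and compute and a tool call to move; the robot and the scene stay as the last step left them, time stands still between calls to the robot, and variables do not carry over. Pictures are saved under pics/ and viewed, at most 10 in all, crops included, and the job is handed in when it is done.

Besides the shell and the picture viewer there is one more tool, called after ">>>" as name([rows], argument=value, ...), one row to a line, values as JSON. step_arm: Moves the arm, as the interface text tells. Scaled input: -1 to 1 covers 0.3 m each way for a shift and 45 degrees each way for a turn. Its arguments: {"type":"object","properties":{"steps":{"type":"array"}},"required":["steps"]}

```bash
mkdir -p pics; ls; python3 - <<'E'
from rig import *
import cv2,numpy as np
s=read_state();print(s["time_s"],s["position"],np.round(s["tcp_rot"],3).tolist(),s["opening"])
for n in("top","side"):
    c=capture(n);cv2.imwrite(f"pics/{n}0.png",cv2.resize(c["image"][:,:,::-1],(784,588),interpolation=cv2.INTER_CUBIC))
    print(n,c["vertical_fov"],c["cx"],c["cy"],np.round(c["world_from_camera"],4).tolist())
E
```

```text
pics
0.0 [ 0.24200042 -0.57551313  0.24657125] [[0.922, 0.387, -0.0], [0.387, -0.922, 0.002], [0.0, -0.002, -1.0]] 0.9949851352132772
top 47.49535818129652 282.3263818169964 219.5846466619558 [[-0.0201, -0.9817, 0.1892, 0.3755], [-0.9997, 0.0229, 0.013, -0.3112], [-0.0171, -0.1889, -0.9818, 1.127], [0.0, 0.0, 0.0, 1.0]]
side 55.365605806618206 276.51714016844386 210.62702803030564 [[-0.9993, -0.0355, 0.0088, 0.5803], [-0.0323, 0.7451, -0.6662, 0.2999], [0.0171, -0.666, -0.7458, 0.7044], [0.0, 0.0, 0.0, 1.0]]
```

View pics/top0.png

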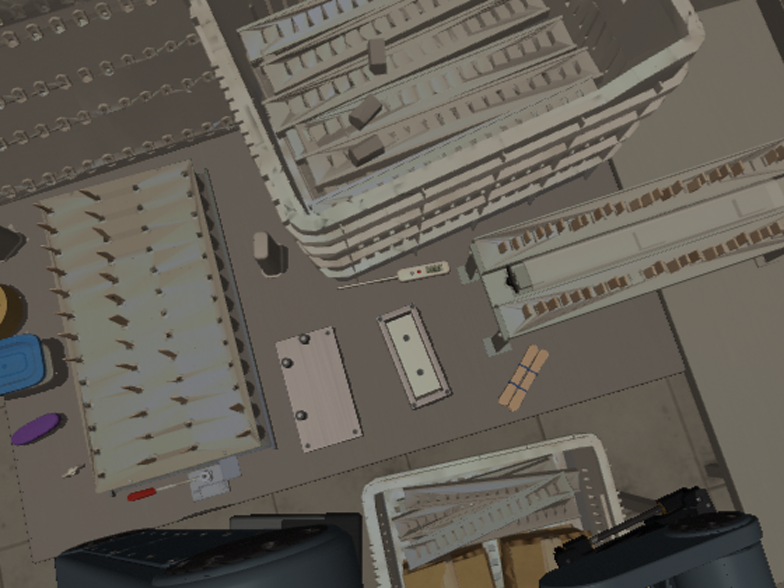

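View pics/side0.png

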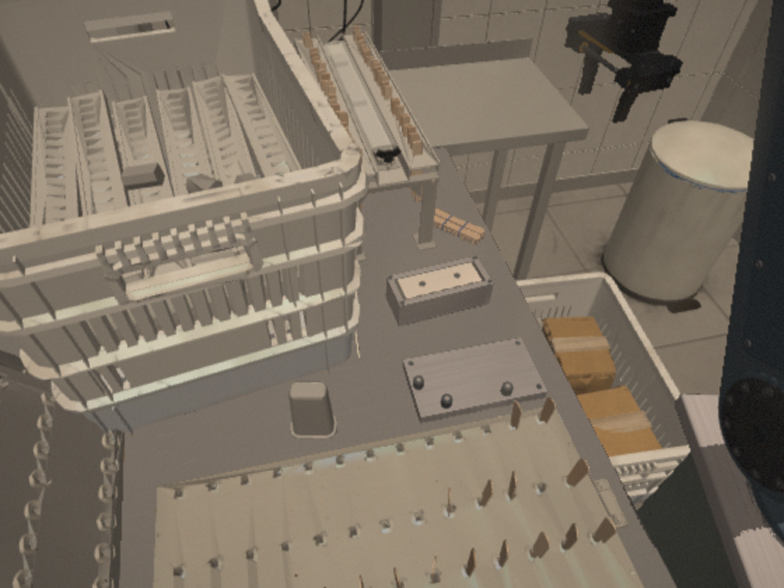

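The top view shows the jig plate at about (320,390), the block with the bar at (413,356), the thermometer, cup and sticks. I'll enlarge both views.

```bash
python3 - <<'E'
from rig import *
import cv2,numpy as np
for n,(x,y,w,h) in dict(top=(190,205,140,120),side=(270,175,133,130)).items():
    im=capture(n)["image"][y:y+h,x:x+w,::-1]
    k=5 if n=="top" else 4.5
    cv2.imwrite(f"pics/{n}1.png",cv2.resize(im,None,fx=k,fy=k,interpolation=cv2.INTER_CUBIC))
E
```

```text
(no output)
```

View pics/top1.png

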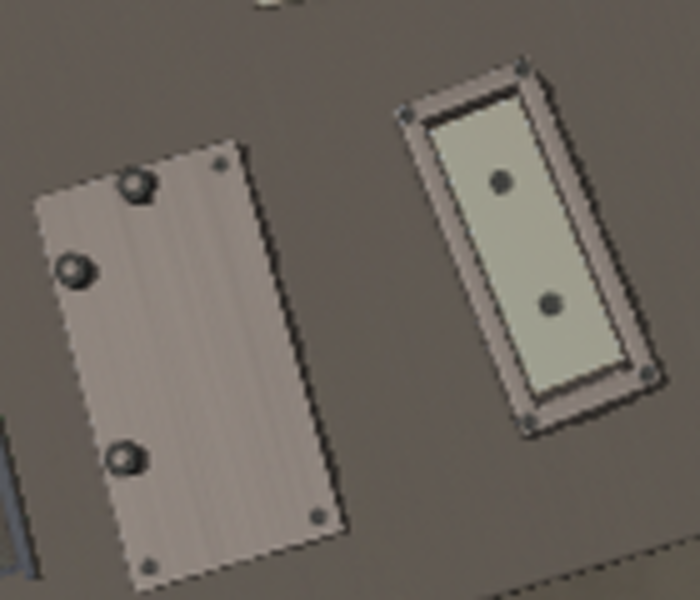

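View pics/side1.png

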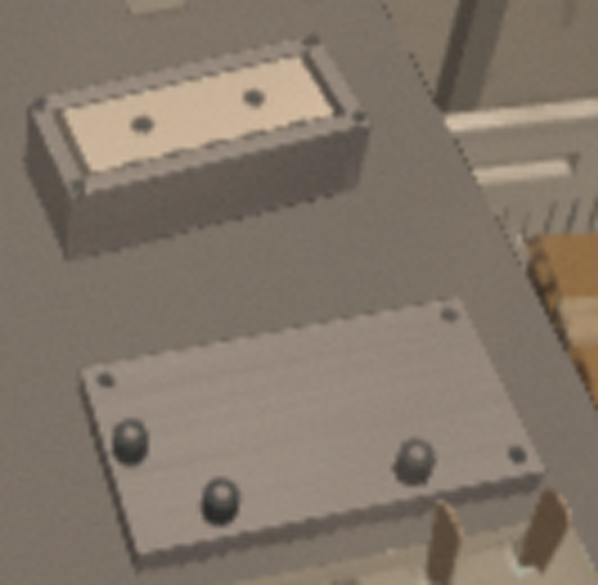

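The top crop shows the plate corners at (35,200), (237,140), (345,528) and (140,590), with the end pin at the far end and the side pins on the left. The block's top corners are at (400,112), (525,62), (662,378) and (527,432). The side crop shows the same things. Next I fit poses from both views.

```bash
cat > h.py <<'E'
from rig import *
import cv2,numpy as np
from scipy.optimize import least_squares
def cam(n):
    c=capture(n); T=np.array(c["world_from_camera"]); return c,210/np.tan(np.radians(c["vertical_fov"]/2)),T
def proj(c,f,T,P):
    q=(np.asarray(P)-T[:3,3])@T[:3,:3]; return np.c_[c["cx"]+f*q[:,0]/q[:,2],c["cy"]+f*q[:,1]/q[:,2]]
def rect(p,L,W,z):
    a=p[2];R=np.array([[np.cos(a),-np.sin(a)],[np.sin(a),np.cos(a)]])
    c=np.array([[1,1],[1,-1],[-1,-1],[-1,1]])*[L/2,W/2]
    return np.c_[c@R.T+p[:2],np.full(4,z)]
E
python3 - <<'E'
from h import *
A=cam("top");B=cam("side")
D=dict(jig=(.19,.1,.018,[(35,200),(237,140),(345,528),(140,590)],[(137,553),(82,370),(458,298),(543,470)]),
 block=(.16,.067,.051,[(400,112),(525,62),(662,378),(527,432)],[(75,190),(35,103),(313,38),(368,120)]))
for n,(L,W,z,t,s) in D.items():
    t=(np.array(t)+.5)/5-.5+[190,205]; s=(np.array(s)+.5)/4.5-.5+[270,175]
    for nm,w in(("both",(1,1)),("top",(1,0)),("side",(0,1))):
        g=lambda p:np.r_[w[0]*(proj(*A,rect(p,L,W,z))-t).ravel(),w[1]*(proj(*B,rect(p,L,W,z))-s).ravel()]
        r=least_squares(g,[.5,-.3,.1]);print(n,nm,np.round(r.x[:2],4),np.degrees(r.x[2]).round(2),np.round(r.fun,1).tolist() if nm=="both" else "")
E
```

```text
jig both [ 0.4574 -0.1648] 15.39 [-1.0, -0.7, -0.5, -0.7, 0.1, 0.3, -1.1, 0.6, 0.0, -0.2, -0.8, -1.1, 0.4, -1.0, 0.8, -0.7]
jig top [ 0.4571 -0.1663] 15.43 
jig side [ 0.4578 -0.1631] 15.32 
block both [ 0.5044 -0.3237] 20.92 [-1.6, -0.4, 0.5, -1.2, 0.3, 0.4, -0.4, 1.0, -0.4, 1.0, -1.7, -1.0, 0.9, -1.9, 1.4, -0.3]
block top [ 0.5044 -0.3243] 20.96 
block side [ 0.5046 -0.3225] 20.82
```

```bash
cat >> h.py <<'E'
from scipy.spatial.transform import Rotation as Ro
BL=(np.array([.5044,-.3237]),20.9); JG=(np.array([.4574,-.1648]),15.4)
def pt(fr,x,y):
    a=np.radians(fr[1]);return fr[0]+np.array([x*np.cos(a)-y*np.sin(a),x*np.sin(a)+y*np.cos(a)])/1000
def rot(yaw,tilt=0): # tool x along yaw, z down; tilt about tool y
    return Ro.from_euler("z",yaw,degrees=True)*Ro.from_euler("x",180,degrees=True)*Ro.from_euler("y",tilt,degrees=True)
def plan(xy,z,R,show=""):
    s=read_state();C=Ro.from_matrix(s["tcp_rot"])
    d=C.inv().apply(np.r_[xy,z]-s["position"])/.3
    print(show,np.round(np.r_[d,(C.inv()*R).as_rotvec(degrees=True)/45],4).tolist())
def st():
    s=read_state();print(round(s["time_s"],2),np.round(s["position"],4),"F",np.round(s["force"],2),"M",np.round(s["moment"],2),"op",round(s["opening"],3),"g",round(s["grasp_force"],1))
E
python3 -c "
from h import *
st();plan(pt(BL,-45,0),.12,rot(20.9));plan(pt(BL,-45,0),.083,rot(20.9))"
```

```text
0.3 [ 0.2421 -0.5759  0.2472] F [ 1.18  0.47 -0.31] M [-0.01 -0.05  0.05] op 1.003 g 0.0
 [0.9818, -0.4411, 0.4245, -0.001, -0.0002, 0.0421]
 [0.9817, -0.441, 0.5478, -0.001, -0.0002, 0.0421]
```

>>> step_arm([
  [0.98,-0.44,0.2,0,0,0.042,1],
  [0.98,-0.44,0.3,0,0,0.042,1],
  [0.98,-0.44,0.42,0,0,0.042,1],
  [0.98,-0.44,0.42,0,0,0.042,1],
  [0.98,-0.44,0.42,0,0,0.042,1],
  [0.98,-0.44,0.42,0,0,0.042,1],
  [0.98,-0.44,0.42,0,0,0.042,1],
  [0.98,-0.44,0.42,0,0,0.042,1],
])

```text
time_s: 0.97
position: [0.4545, -0.3486, 0.1266]
tcp_rot: [[0.934, 0.356, 0.0], [0.356, -0.934, -0.0], [0.0, 0.001, -1.0]]
force: [0.9, 0.4, -0.4]
opening: 0.478
grasp_force: 0.0
```

>>> step_arm([
  [0,0,0,0,0,0,1],
  [0,0,0,0,0,0,1],
  [0,0,0,0,0,0,1],
])

```text
time_s: 1.22
position: [0.4537, -0.3502, 0.1273]
tcp_rot: [[0.934, 0.358, 0.0], [0.358, -0.934, -0.001], [-0.0, 0.001, -1.0]]
force: [-0.3, -0.9, -0.6]
opening: 0.249
grasp_force: 0.0
```

```bash
python3 -c "
from h import *
st();plan(pt(BL,-45,0),.083,rot(20.9))
c=capture('wrist');cv2.imwrite('pics/w1.png',c['image'][:,:,::-1]);print(c['vertical_fov'],np.round(c['T_tool_cam'],3).tolist())"
```

```text
1.22 [ 0.4537 -0.3502  0.1273] F [-0.33 -0.88 -0.62] M [-0.06  0.    0.02] op 0.249 g 0.0
 [0.0394, -0.0224, 0.1476, 0.0011, 0.0001, 0.0014]
61.62187642622674 [[-0.001, -0.964, -0.266, 0.073], [1.0, -0.001, -0.001, 0.001], [0.001, -0.266, 0.964, -0.138], [0.0, 0.0, 0.0, 1.0]]
```

View pics/w1.png

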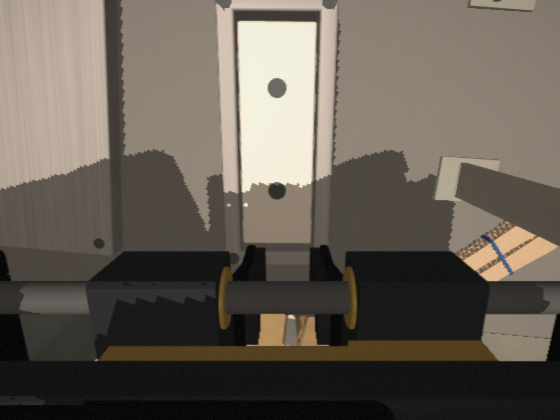

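The wrist view shows the bar centred at column 277 with its near end at row 243. The gripper is about 7 mm off to the side, which agrees with the plan. Descend to press the near end.

>>> step_arm([
  [0.039,-0.022,0.1,0,0,0,1],
  [0.039,-0.022,0.148,0,0,0,1],
  [0.039,-0.022,0.148,0,0,0,1],
  [0.039,-0.022,0.155,0,0,0,1],
  [0.039,-0.022,0.162,0,0,0,1],
  [0.039,-0.022,0.168,0,0,0,1],
  [0.039,-0.022,0.174,0,0,0,1],
  [0.039,-0.022,0.178,0,0,0,1],
])

```text
time_s: 1.93
position: [0.4622, -0.3408, 0.0763]
tcp_rot: [[0.934, 0.357, 0.001], [0.357, -0.934, -0.002], [0.0, 0.003, -1.0]]
force: [-4.0, 1.4, 21.9]
opening: 0.006
grasp_force: 11.1
```

```bash
python3 -c "
from h import *
st();plan(pt(BL,-45,0),.076,rot(20.9))"
```

```text
1.93 [ 0.4622 -0.3408  0.0763] F [-4.04  1.38 21.95] M [ 0.32  0.78 -0.03] op 0.006 g 11.1
 [0.0016, -0.003, 0.0011, 0.0034, -0.0004, -0.0]
```

The near end is rigid (22 N at the contact height), so the pad is there. Now for the far end.

>>> step_arm([
  [0,0,-0.06,0,0,0,1],
  [0.05,-0.003,-0.06,0,0,0,1],
  [0.2,-0.003,-0.05,0,0,0,1],
  [0.302,-0.003,-0.04,0,0,0,1],
  [0.302,-0.003,-0.03,0,0,0,1],
  [0.302,-0.003,-0.022,0,0,0,1],
  [0.302,-0.003,-0.014,0,0,0,1],
  [0.302,-0.003,-0.006,0,0,0,1],
])

```text
time_s: 2.6
position: [0.5452, -0.3065, 0.0754]
tcp_rot: [[0.934, 0.356, -0.001], [0.356, -0.934, 0.001], [-0.001, -0.001, -1.0]]
force: [-0.7, -1.2, 0.5]
opening: 0.003
grasp_force: 0.0
```

```bash
python3 -c "
from h import *
st();plan(pt(BL,45,0),.059,rot(20.9))"
```

```text
2.6 [ 0.5452 -0.3065  0.0754] F [-0.66 -1.22  0.46] M [0.02 0.02 0.04] op 0.003 g 0.0
 [0.0027, 0.0051, 0.0545, -0.0011, 0.001, -0.0009]
```

>>> step_arm([
  [0.003,0.004,0.01,0,0,0,1],
  [0.003,0.004,0.018,0,0,0,1],
  [0.003,0.004,0.026,0,0,0,1],
  [0.003,0.004,0.034,0,0,0,1],
  [0.003,0.004,0.041,0,0,0,1],
  [0.003,0.004,0.047,0,0,0,1],
  [0.003,0.004,0.051,0,0,0,1],
  [0.003,0.004,0.054,0,0,0,1],
])

```text
time_s: 3.27
position: [0.5474, -0.3074, 0.0617]
tcp_rot: [[0.934, 0.357, -0.0], [0.357, -0.934, -0.001], [-0.001, 0.001, -1.0]]
force: [-3.7, 1.7, 19.1]
opening: 0.004
grasp_force: 7.8
```

```bash
python3 -c "
from h import *
st()"
```

```text
3.27 [ 0.5474 -0.3074  0.0617] F [-3.7   1.67 19.07] M [ 0.27  1.01 -0.05] op 0.004 g 7.8
```

It sank and bottomed out. Draw it outwards with less pressure, then lift.

>>> step_arm([
  [0.005,0,-0.002,0,0,0,1],
  [0.012,0,-0.003,0,0,0,1],
  [0.02,0,-0.003,0,0,0,1],
  [0.026,0,-0.003,0,0,0,1],
  [0.03,0,-0.003,0,0,0,1],
  [0.03,0,-0.003,0,0,0,1],
])

```text
time_s: 3.77
position: [0.5561, -0.3036, 0.0598]
tcp_rot: [[0.934, 0.357, -0.0], [0.357, -0.934, 0.0], [-0.0, -0.001, -1.0]]
force: [-0.1, -0.6, -0.4]
opening: 0.008
grasp_force: 0.0
```

>>> step_arm([
  [-0.006,0,-0.01,0,0,0,1],
  [-0.006,0,-0.04,0,0,0,1],
  [-0.006,0,-0.12,0,0,0,0.5],
  [-0.1,0,-0.25,0,0,0,-0.2],
  [-0.25,0,-0.33,0,0,0,-0.5],
  [-0.4,0,-0.33,0,0,0,-0.5],
  [-0.5,0,-0.33,0,0,0,-0.5],
  [-0.5,0,-0.33,0,0,0,-0.5],
])

```text
time_s: 4.43
position: [0.4108, -0.3589, 0.1608]
tcp_rot: [[0.936, 0.353, -0.002], [0.353, -0.936, -0.001], [-0.002, -0.0, -1.0]]
force: [-0.8, -0.9, 0.2]
opening: 0.375
grasp_force: 0.0
```

```bash
python3 -c "
from h import *
st()
a=capture('side')['image'][175:255,270:375,::-1];b=capture('wrist')['image'][:,:,::-1]
a=cv2.resize(a,None,fx=3.8,fy=3.8,interpolation=cv2.INTER_CUBIC)[:300,:400];b=cv2.resize(b,(400,300))
cv2.imwrite('pics/m1.png',np.hstack([a,b]))"
```

```text
4.43 [ 0.4108 -0.3589  0.1608] F [-0.77 -0.93  0.24] M [ 0.04  0.04 -0.04] op 0.375 g 0.0
```

View pics/m1.png

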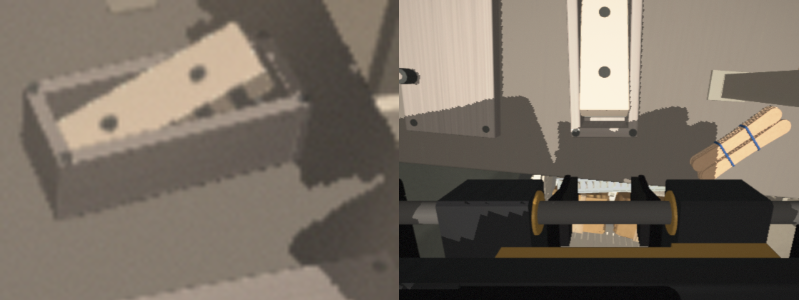

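The side crop shows the bar leaning with its near (-x) end raised. I'll grip that end with a vertical tool and the tips about 9 mm above the block.

```bash
python3 -c "
from h import *
plan(pt(BL,-47,0),.1255,rot(20.9));plan(pt(BL,-47,0),.0855,rot(20.9))"
```

```text
[0.1646, -0.0017, 0.1159, 0.0009, -0.0006, -0.005]
 [0.1646, -0.0018, 0.2492, 0.0009, -0.0006, -0.005]
```

>>> step_arm([
  [0.08,-0.002,0.05,0,0,0,-0.7],
  [0.165,-0.002,0.116,0,0,0,-0.7],
  [0.165,-0.002,0.15,0,0,0,-0.7],
  [0.165,-0.002,0.15,0,0,0,-0.7],
  [0.165,-0.002,0.15,0,0,0,-0.7],
])

```text
time_s: 4.95
position: [0.4623, -0.3381, 0.1135]
tcp_rot: [[0.933, 0.359, -0.001], [0.359, -0.933, 0.001], [-0.001, -0.002, -1.0]]
force: [-0.0, -0.3, 0.1]
opening: 0.814
grasp_force: 0.0
```

```bash
python3 -c "
from h import *
st();plan(pt(BL,-47,0),.0855,rot(20.9))"
```

```text
4.95 [ 0.4623 -0.3381  0.1135] F [-0.01 -0.29  0.08] M [-0.01  0.01 -0.04] op 0.814 g 0.0
 [-0.0082, 0.0053, 0.0933, -0.0024, 0.0011, 0.0026]
```

>>> step_arm([
  [-0.008,0.005,0.05,0,0,0,-0.7],
  [-0.008,0.005,0.085,0,0,0,-0.7],
  [-0.008,0.005,0.093,0,0,0,-0.7],
  [-0.008,0.005,0.093,0,0,0,0.3],
  [-0.008,0.005,0.093,0,0,0,0.3],
  [-0.008,0.005,0.093,0,0,0,0.3],
  [-0.008,0.005,0.093,0,0,0,0.3],
  [-0.008,0.005,0.093,0,0,0,0.3],
])

```text
time_s: 5.62
position: [0.4603, -0.3417, 0.0869]
tcp_rot: [[0.934, 0.357, 0.001], [0.357, -0.934, -0.001], [0.0, 0.001, -1.0]]
force: [0.4, -0.9, -0.1]
opening: 0.559
grasp_force: 0.0
```

```bash
python3 -c "
from h import *
st()
a=capture('side')['image'][155:255,270:375,::-1];b=capture('wrist')['image'][:,:,::-1]
a=cv2.resize(a,(400,380),interpolation=cv2.INTER_CUBIC)[:300];b=cv2.resize(b,(400,300))
cv2.imwrite('pics/m2.png',np.hstack([a,b]))"
```

```text
5.62 [ 0.4603 -0.3417  0.0869] F [ 0.4  -0.94 -0.08] M [ 0.05 -0.03  0.01] op 0.559 g 0.0
```

View pics/m2.png

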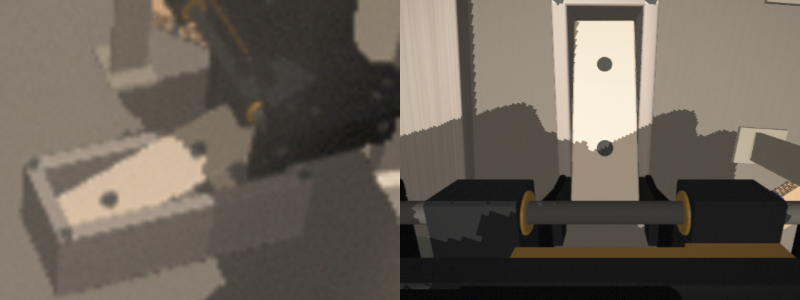

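The bar sits centred between the fingers, which are still closing (48 mm open). Finish the grip, then lift along the bar's lean.

>>> step_arm([
  [0,0,0,0,0,0,0.3],
  [0,0,0,0,0,0,0.5],
  [0,0,0,0,0,0,0.5],
  [0,0,0,0,0,0,0.5],
  [0,0,0,0,0,0,0.5],
])

```text
time_s: 6.13
position: [0.4603, -0.3416, 0.0865]
tcp_rot: [[0.934, 0.357, 0.0], [0.357, -0.934, -0.0], [0.0, 0.0, -1.0]]
force: [-1.1, -0.0, 1.3]
opening: 0.502
grasp_force: 30.0
```

>>> step_arm([
  [0,0,-0.02,0,0,0,0.5],
  [0,0,-0.05,0,0,0,0.5],
  [0,0,-0.1,0,0,0,0.5],
  [0,0,-0.16,0,0,0,0.5],
  [0,0,-0.24,0,0,0,0.5],
  [0,0,-0.32,0,0,0,0.5],
  [0,0,-0.36,0,0,0,0.5],
  [0,0,-0.36,0,0,0,0.5],
])

```text
time_s: 6.8
position: [0.4614, -0.3427, 0.1981]
tcp_rot: [[0.934, 0.357, 0.005], [0.357, -0.934, -0.005], [0.002, 0.006, -1.0]]
force: [-0.6, -0.9, -1.7]
opening: 0.502
grasp_force: 30.0
```

```bash
python3 -c "
from h import *
st();print(read_state()['joint_positions'])
g=pt(JG,4-45,-16);print(g);plan(g,.2,rot(15.4));[plan(g,.2,rot(15.4,t)) for t in(-25,25)]
a=capture('side')['image'][55:255,200:400,::-1];b=capture('wrist')['image'][:,:,::-1]
a=cv2.resize(a,(400,400),interpolation=cv2.INTER_CUBIC)[:300];b=cv2.resize(b,(400,300))
cv2.imwrite('pics/m3.png',np.hstack([a,b]))"
```

```text
6.8 [ 0.4614 -0.3427  0.1981] F [-0.59 -0.92 -1.68] M [-0.06  0.05 -0.05] op 0.502 g 30.0
[-4.77343262e+01  2.97937818e+01  9.25500508e+01  2.55070657e-03
  5.72707478e+01  2.13485979e+01]
[ 0.42212099 -0.19111333]
 [0.0579, -0.5186, -0.0095, 0.0078, -0.0035, 0.1226]
 [0.0579, -0.5186, -0.0095, 0.0344, -0.5587, 0.1189]
 [0.0579, -0.5186, -0.0095, -0.0191, 0.5516, 0.1223]
```

View pics/m3.png

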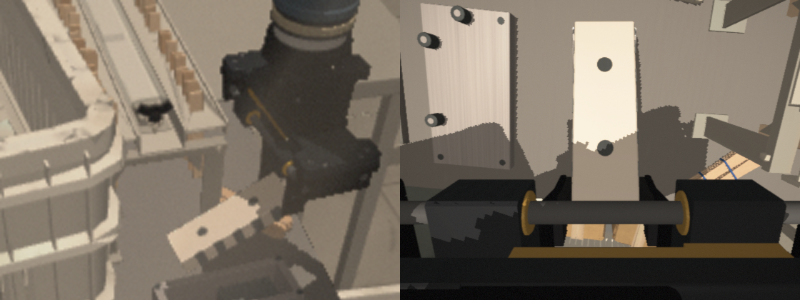

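The bar is clear of the block with its tilt unchanged. Carry it over the jig while levelling it, with the TCP at jig (-63,-16) and the tool tilted 25°.

```bash
python3 -c "
from h import *
g=pt(JG,-63,-16);print(g);plan(g,.15,rot(15.4,25))"
```

```text
[ 0.40091089 -0.19695556]
 [-0.0122, -0.5194, 0.1491, -0.0263, 0.5551, 0.1207]
```

>>> step_arm([
  [-0.012,-0.13,0.02,-0.006,0.14,0.03,0.5],
  [-0.012,-0.26,0.06,-0.012,0.28,0.06,0.5],
  [-0.012,-0.4,0.1,-0.02,0.42,0.09,0.5],
  [-0.012,-0.52,0.13,-0.026,0.555,0.12,0.5],
  [-0.012,-0.52,0.149,-0.026,0.555,0.12,0.5],
  [-0.012,-0.52,0.149,-0.026,0.555,0.12,0.5],
  [-0.012,-0.52,0.149,-0.026,0.555,0.12,0.5],
  [-0.012,-0.52,0.149,-0.026,0.555,0.12,0.5],
])

```text
time_s: 7.57
position: [0.4007, -0.1969, 0.1489]
tcp_rot: [[0.875, 0.265, 0.405], [0.24, -0.964, 0.114], [0.421, -0.002, -0.907]]
force: [0.5, -0.3, -1.0]
opening: 0.505
grasp_force: 30.0
```

```bash
python3 -c "
from h import *
st();print(np.round(read_state()['joint_positions'],1))
g=pt(JG,-63,-16);plan(g,.08,rot(15.4,25));plan(g,.05,rot(15.4,25))
a=capture('side')['image'][120:320,270:470,::-1];b=capture('wrist')['image'][:,:,::-1]
a=cv2.resize(a,(400,400),interpolation=cv2.INTER_CUBIC);b=cv2.resize(b,(400,300));b=np.vstack([b,np.zeros((100,400,3),np.uint8)])
cv2.imwrite('pics/m4.png',np.hstack([a,b]))"
```

```text
7.57 [ 0.4007 -0.1969  0.1489] F [ 0.51 -0.33 -0.95] M [-0.11  0.43 -0.04] op 0.505 g 30.0
[-56.2  26.3 124.8  51.1  31.  -26.5]
 [-0.0961, 0.0009, 0.2086, -0.0025, 0.0021, -0.0017]
 [-0.1382, 0.0012, 0.2993, -0.0025, 0.0021, -0.0017]
```

View pics/m4.png

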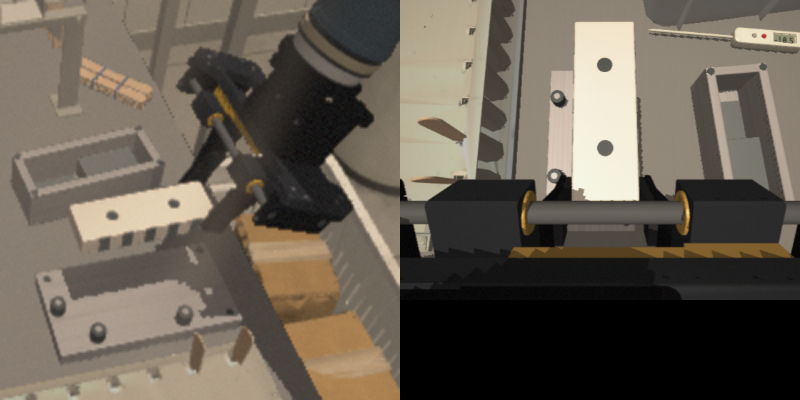

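The bar hangs level over the plate, clear of the pins, with the end pin ahead and the side pins to the left. Lowering it.

>>> step_arm([
  [-0.03,0,0.06,0,0,0,0.5],
  [-0.07,0,0.15,0,0,0,0.5],
  [-0.1,0,0.215,0,0,0,0.5],
  [-0.116,0,0.25,0,0,0,0.5],
  [-0.125,0,0.27,0,0,0,0.5],
  [-0.125,0,0.27,0,0,0,0.5],
])

```text
time_s: 8.17
position: [0.4022, -0.1982, 0.0589]
tcp_rot: [[0.874, 0.266, 0.407], [0.241, -0.964, 0.113], [0.422, -0.0, -0.907]]
force: [0.2, 0.9, -2.4]
opening: 0.504
grasp_force: 30.0
```

```bash
python3 -c "
from h import *
st();print(np.round(read_state()['joint_positions'],1))
g=pt(JG,-63,-16);plan(g,.05,rot(15.4,25));plan(g,.047,rot(15.4,25))"
```

```text
8.17 [ 0.4022 -0.1982  0.0589] F [ 0.16  0.91 -2.38] M [-0.15  0.41 -0.01] op 0.504 g 30.0
[-56.1  40.7 127.6  82.4  23.8 -61.4]
 [-0.0152, -0.005, 0.0255, -0.0006, 0.0011, -0.0001]
 [-0.0194, -0.005, 0.0346, -0.0006, 0.0011, -0.0001]
```

>>> step_arm([
  [-0.008,-0.003,0.014,0,0,0,0.5],
  [-0.015,-0.005,0.0255,0,0,0,0.5],
  [-0.017,-0.005,0.029,0,0,0,0.5],
  [-0.018,-0.005,0.032,0,0,0,0.5],
  [-0.019,-0.005,0.0345,0,0,0,0.5],
  [-0.019,-0.005,0.0345,0,0,0,0.5],
])

```text
time_s: 8.67
position: [0.4006, -0.1961, 0.0489]
tcp_rot: [[0.873, 0.266, 0.408], [0.241, -0.964, 0.112], [0.423, 0.001, -0.906]]
force: [-0.7, -0.2, -0.4]
opening: 0.501
grasp_force: 30.0
```

```bash
python3 -c "
from h import *
st()"
```

```text
8.67 [ 0.4006 -0.1961  0.0489] F [-0.67 -0.19 -0.36] M [-0.09  0.42 -0.01] op 0.501 g 30.0
```

>>> step_arm([
  [-0.0014,0,0.003,0,0,0,0.5],
  [-0.0028,0,0.006,0,0,0,0.5],
  [-0.0028,0,0.006,0,0,0,0.5],
])

```text
time_s: 8.92
position: [0.4005, -0.196, 0.0473]
tcp_rot: [[0.873, 0.265, 0.409], [0.241, -0.964, 0.112], [0.424, 0.001, -0.906]]
force: [-1.3, -0.9, 5.5]
opening: 0.499
grasp_force: 30.0
```

```bash
python3 -c "
from h import *
st()"
```

```text
8.92 [ 0.4005 -0.196   0.0473] F [-1.32 -0.88  5.52] M [-0.23  0.07 -0.04] op 0.499 g 30.0
```

Contact made (5.5 N). Open part-way and withdraw along the tool axis.

>>> step_arm([
  [0.001,0,-0.003,0,0,0,0.2],
  [0.001,0,-0.003,0,0,0,-0.25],
  [0.001,0,-0.003,0,0,0,-0.25],
  [0.001,0,-0.003,0,0,0,-0.25],
  [0.001,0,-0.003,0,0,0,-0.25],
  [0.001,0,-0.01,0,0,0,-0.25],
])

```text
time_s: 9.42
position: [0.3992, -0.1958, 0.0493]
tcp_rot: [[0.874, 0.266, 0.407], [0.241, -0.964, 0.113], [0.422, -0.001, -0.906]]
force: [0.6, 0.1, -0.2]
opening: 0.622
grasp_force: 0.0
```

>>> step_arm([
  [0,0,-0.03,0,0,0,-0.25],
  [0,0,-0.1,0,0,0,-0.25],
  [0,0,-0.2,0,0,0,-0.25],
  [0,0,-0.3,0,0,0,-0.25],
  [0,0,-0.4,0,0,0,0.5],
  [0,0,-0.4,0,-0.2,0,1],
  [0,0,-0.4,0,-0.4,0,1],
  [0,0,-0.4,0,-0.55,0,1],
])

```text
time_s: 10.08
position: [0.349, -0.2075, 0.158]
tcp_rot: [[0.938, 0.269, 0.216], [0.259, -0.963, 0.076], [0.229, -0.015, -0.973]]
force: [0.2, 0.9, -0.1]
opening: 0.405
grasp_force: 0.0
```

```bash
python3 -c "
from h import *
st();print(np.round(read_state()['joint_positions'],1))
# bar: white blob in top image near jig
A=cam('top');B=cam('side')
for c,f,T in(A,B):
    im=c['image'];cv2.imwrite('pics/_%d.png'%len(c['image'].tobytes()),im)
    P=np.array([np.r_[pt(JG,x,y),.028] for x in(-80,80) for y in(-50,40)]);q=proj(c,f,T,P);lo=q.min(0).astype(int);hi=q.max(0).astype(int)
    h=im[lo[1]:hi[1],lo[0]:hi[0]].astype(int);print(lo,hi)
    b=h.sum(2);print('hist',np.percentile(b,[5,25,50,75,90,98]))
    np.set_printoptions(linewidth=250)
    print(b[::4,::4])
"
```

```text
10.08 [ 0.349  -0.2075  0.158 ] F [ 0.2   0.88 -0.13] M [-0.02  0.13 -0.03] op 0.405 g 0.0
[-56.   22.3 123.2  23.8  33.4  -1.3]
[200 237] [256 315]
hist [178. 282. 410. 419. 477. 479.]
[[280 282 281 281 281 263 394 401 342 408 280 279 279 280]
 [281 282 415 379 400  97 402 411 401 412 175 279 280 278]
 [404 407 409 408 151 250 326 469 456 409 253 279 280 279]
 [407 405 410 411 475 475 474 477 473 254 406 281 278 280]
 [407 410 413 412 471 475 475 475 475 149 412 179 279 279]
 [403 331 276 415 401 476 475 475 475 445 416 125 280 279]
 [272 201 248 414 418 476 476 205 475 475 275 390 279 278]
 [273 413 413 416 416 477 477 477 475 475 197 412 281 279]
 [281 416 415 415 418 403 477 476 475 475 247 410 175 280]
 [282 423 413 415 415 400 477 477 477 476 457 408 178 280]
 [284 311 416 410 414 417 477 476 477 478 476 269 390 280]
 [284 282 414 417 416 413 476 478 477 478 478 121 404 279]
 [283 284 420 416 417 417 392 479 395 244 477 448 411 168]
 [284 282 432 418 415 413 412 479 479 478 477 479 272 374]
 [282 284 318 339 261 414 417 479 479 479 479 477 191 416]
 [281 282 283 268 197 414 414
[... 859 characters left out ...]
5 600 592 590 586 442 439 280 216]
 [445 447 307 607 613 613 608 585 612 615 615 615 609 612 591 563 310 380 379 441 444 432 234]
 [461 458 439 596 613 615 613 619 619 599 584 290 367 264 274 374 282 445 434 437 441 442 451]
 [448 423 368 342 608 588 286 375 210 319 362 226 432 427 445 451 451 445 445 450 446 445 443]
 [425 208 260 309 360 329 236 439 432 456 459 463 453 453 455 447 437 410 426 451 446 444 434]
 [343 315 446 449 452 466 467 457 468 460 461 454 460 454 460 448 233 275 372 448 459 451 456]
 [240 462 458 468 470 464 285 400 462 464 456 455 459 455 449 460 422 253 453 455 450 303 281]
 [365 461 466 464 466 389 269 243 463 463 459 454 458 457 455 451 342 304 302 291 327 350 348]]
```

The bar lies flat on the plate. Measure its pose from the white blob in the top view.

```bash
cat >> h.py <<'E'
def bar():
    out=[]
    for n,th in(("top",445),("side",540)):
        c,f,T=cam(n);im=c["image"].astype(int).sum(2)
        q=proj(c,f,T,[np.r_[pt(JG,x,y),.038] for x in(-85,85) for y in(-52,40)]);lo=q.min(0).astype(int);hi=q.max(0).astype(int)
        m=np.zeros(im.shape,np.uint8);m[lo[1]:hi[1],lo[0]:hi[0]]=im[lo[1]:hi[1],lo[0]:hi[0]]>th
        m=cv2.morphologyEx(m,cv2.MORPH_OPEN,np.ones((2,2)))
        k,L,S,_=cv2.connectedComponentsWithStats(m);i=1+S[1:,4].argmax()
        h=cv2.findContours((L==i).astype(np.uint8),0,1)[0][0][:,0,:].astype(float)
        d=np.c_[(h-[c["cx"],c["cy"]])/f,np.ones(len(h))]@T[:3,:3].T
        w=(T[:3,3]+d*((.038-T[2,3])/d[:,2])[:,None])[:,:2]-JG[0]
        a=np.radians(JG[1]);w=w@np.array([[np.cos(a),-np.sin(a)],[np.sin(a),np.cos(a)]])*1000
        r=cv2.minAreaRect(w.astype(np.float32));ang=(r[2]+45)%90-45
        print(n,"bar in jig mm",np.round(r[0],1),"size",np.round(r[1],1),"ang",round(ang,2))
E
python3 -c "
from h import *
bar()
for x,y in((8,-62),):
  for z in(.1,.05):plan(pt(JG,x,y),z,rot(15.4))"
```

```text
top bar in jig mm [  1.8 -15.5] size [128.2  41.6] ang 0.24
side bar in jig mm [ 4.6 -9.9] size [127.8  42.5] ang 0.36
 [0.3518, 0.1753, 0.2773, -0.0232, -0.3001, 0.0083]
 [0.3129, 0.1782, 0.4394, -0.0232, -0.3001, 0.0083]
```

>>> step_arm([
  [0.1,0.06,0.05,0,-0.1,0,1],
  [0.2,0.12,0.12,-0.01,-0.2,0,1],
  [0.3,0.175,0.2,-0.023,-0.3,0.008,1],
  [0.342,0.175,0.277,-0.023,-0.3,0.008,1],
  [0.342,0.175,0.277,-0.023,-0.3,0.008,1],
  [0.342,0.175,0.277,-0.023,-0.3,0.008,1],
  [0.342,0.175,0.277,-0.023,-0.3,0.008,1],
])

```text
time_s: 10.87
position: [0.4774, -0.2231, 0.0974]
tcp_rot: [[0.964, 0.265, -0.005], [0.265, -0.964, 0.004], [-0.003, -0.005, -1.0]]
force: [-0.4, -0.0, -0.1]
opening: 0.006
grasp_force: 0.0
```

```bash
python3 -c "
from h import *
st()
plan(pt(JG,5,-62),.049,rot(15.4))"
```

```text
10.87 [ 0.4774 -0.2231  0.0974] F [-0.42 -0.02 -0.05] M [ 0.01 -0.01  0.06] op 0.006 g 0.0
 [0.0046, 0.0025, 0.1615, -0.0059, 0.0044, -0.0006]
```

>>> step_arm([
  [0.005,0.003,0.1,0,0,0,1],
  [0.005,0.003,0.16,0,0,0,1],
  [0.005,0.003,0.161,0,0,0,1],
  [0.005,-0.01,0.161,0,0,0,1],
  [0.005,-0.025,0.161,0,0,0,1],
  [0.005,-0.04,0.161,0,0,0,1],
  [0.005,-0.055,0.161,0,0,0,1],
  [0.005,-0.065,0.161,0,0,0,1],
])

```text
time_s: 11.53
position: [0.4749, -0.2047, 0.052]
tcp_rot: [[0.964, 0.264, 0.0], [0.264, -0.964, -0.002], [-0.0, 0.002, -1.0]]
force: [-0.1, -1.7, 1.1]
opening: 0.005
grasp_force: 0.6
```

```bash
cat >> h.py <<'E'
def js():
    s=read_state();a=np.radians(JG[1]);R=np.array([[np.cos(a),np.sin(a)],[-np.sin(a),np.cos(a)]])
    print("jig xy",np.round(R@(s["position"][:2]-JG[0])*1000,1),"z",round(s["position"][2],4),"Fjig",np.round(R@np.array(s["force"][:2]),2),"Fz",round(s["force"][2],2),"t",round(s["time_s"],2))
E
python3 -c "
from h import *
js();bar()"
```

```text
jig xy [  6.3 -43.1] z 0.052 Fjig [-0.6  -1.62] Fz 1.08 t 11.53
top bar in jig mm [-89.3   8.1] size [20.2  6.6] ang -16.54
side bar in jig mm [57.6 -6.8] size [43.1 26.8] ang -12.92
```

>>> step_arm([
  [0,-0.008,0.005,0,0,0,1],
  [0,-0.015,0.008,0,0,0,1],
  [0,-0.022,0.008,0,0,0,1],
  [0,-0.029,0.008,0,0,0,1],
  [0,-0.033,0.008,0,0,0,1],
  [0,-0.033,0.008,0,0,0,1],
])

```text
time_s: 12.13
position: [0.472, -0.195, 0.0484]
tcp_rot: [[0.965, 0.264, -0.002], [0.264, -0.965, -0.0], [-0.002, -0.0, -1.0]]
force: [0.4, -0.1, 0.2]
opening: 0.007
grasp_force: 0.2
```

```bash
python3 -c "
from h import *
js()"
```

```text
jig xy [  6. -33.] z 0.0484 Fjig [ 0.38 -0.22] Fz 0.22 t 12.13
```

>>> step_arm([
  [0,-0.003,0,0,0,0,1],
  [0,-0.006,0,0,0,0,1],
  [0,-0.008,0,0,0,0,1],
  [0,-0.01,0,0,0,0,1],
])

```text
time_s: 12.47
position: [0.4712, -0.1924, 0.0484]
tcp_rot: [[0.965, 0.264, -0.002], [0.264, -0.965, -0.0], [-0.002, -0.0, -1.0]]
force: [0.2, -0.5, -0.3]
opening: 0.002
grasp_force: 0.3
```

```bash
python3 -c "
from h import *
js();bar()"
```

```text
jig xy [  6.  -30.3] z 0.0484 Fjig [ 0.08 -0.58] Fz -0.34 t 12.47
top bar in jig mm [-87.3  11. ] size [22.5  8.8] ang -16.54
side bar in jig mm [58.7  5.1] size [42.3 26.5] ang -12.87
```

>>> step_arm([
  [0,-0.002,0,0,0,0,1],
  [0,-0.004,0,0,0,0,1],
  [0,-0.005,0,0,0,0,1],
  [0,-0.005,0,0,0,0,1],
])

```text
time_s: 12.9
position: [0.4709, -0.191, 0.0485]
tcp_rot: [[0.965, 0.264, -0.002], [0.264, -0.965, -0.0], [-0.002, 0.0, -1.0]]
force: [0.2, -1.0, 0.7]
opening: 0.002
grasp_force: 0.1
```

```bash
python3 -c "
from h import *
js()"
```

```text
jig xy [  6.  -28.8] z 0.0485 Fjig [-0.07 -1.02] Fz 0.71 t 12.9
```

>>> step_arm([
  [0,-0.002,0,0,0,0,1],
  [0,-0.004,0,0,0,0,1],
  [0,-0.005,0,0,0,0,1],
  [0,-0.005,0,0,0,0,1],
])

```text
time_s: 13.23
position: [0.4706, -0.1896, 0.0486]
tcp_rot: [[0.965, 0.264, -0.001], [0.264, -0.965, -0.001], [-0.001, 0.0, -1.0]]
force: [0.4, 0.4, -0.0]
opening: 0.001
grasp_force: 0.1
```

```bash
python3 -c "
from h import *
js()"
```

```text
jig xy [  6.1 -27.4] z 0.0486 Fjig [0.47 0.25] Fz -0.02 t 13.23
```

>>> step_arm([
  [0,-0.002,0,0,0,0,1],
  [0,-0.004,0,0,0,0,1],
  [0,-0.006,0,0,0,0,1],
  [0,-0.006,0,0,0,0,1],
])

```text
time_s: 13.57
position: [0.4701, -0.1878, 0.0485]
tcp_rot: [[0.965, 0.264, -0.001], [0.264, -0.965, -0.001], [-0.002, 0.0, -1.0]]
force: [0.0, -0.8, 0.1]
opening: 0.008
grasp_force: 0.2
```

```bash
python3 -c "
from h import *
js()"
```

```text
jig xy [  6.1 -25.5] z 0.0485 Fjig [-0.19 -0.77] Fz 0.11 t 13.57
```

```bash
python3 - <<'E'
from h import *
c,f,T=cam("side");im=c["image"].astype(int).sum(2)
np.set_printoptions(linewidth=200)
# profile across jig y at bar-top height, several x
for x in(-45,-10,30,65):
    ys=np.arange(-10,50,2);q=proj(c,f,T,[np.r_[pt(JG,x,y),.038] for y in ys])
    v=cv2.remap(im.astype(np.float32),q[:,0].astype(np.float32)[None],q[:,1].astype(np.float32)[None],1)[0]
    print(x,v.astype(int))
xs=np.arange(50,90,2);q=proj(c,f,T,[np.r_[pt(JG,x,12),.038] for x in xs]).astype(np.float32)
print(cv2.remap(im.astype(np.float32),q[:,:1].T,q[:,1:].T,1)[0].astype(int))
E
```

```text
-45 [142 151 144 153 157 154 159 164 164 164 160 167 171 167 159 152 147 156 159 181 243 312 336 340 339 303 276 267 264 264]
-10 [ 93  89 108 102 100 106 119 136 143 141 131 119 119 124 118 110 116 116 117 142 208 234 218 211 217 234 263 274 274 275]
30 [348 346 350 350 348 337 319 282 252 264 308 343 351 353 352 353 352 354 348 285 213 191 187 176 197 225 249 260 264 268]
65 [633 635 635 634 634 637 639 637 637 639 639 640 641 637 639 640 639 640 637 602 454 399 387 381 392 372 312 223 188 170]
[350 350 352 373 468 599 638 640 639 628 534 343 314 405 478 434 256 199 213 202]
```

The bar's edge is still about 2–3 mm short of the side pins and its end about 6 mm short of the end pin. Keep creeping.

>>> step_arm([
  [0,-0.002,0,0,0,0,1],
  [0,-0.004,0,0,0,0,1],
  [0,-0.006,0,0,0,0,1],
  [0,-0.006,0,0,0,0,1],
])

```text
time_s: 13.95
position: [0.4696, -0.1861, 0.0485]
tcp_rot: [[0.965, 0.264, -0.001], [0.264, -0.965, -0.001], [-0.002, 0.0, -1.0]]
force: [0.2, -0.6, -0.0]
opening: 0.004
grasp_force: 0.2
```

```bash
python3 -c "
from h import *
js()"
```

```text
jig xy [  6.1 -23.8] z 0.0485 Fjig [ 0.01 -0.61] Fz -0.01 t 13.95
```

>>> step_arm([
  [0,-0.002,0,0,0,0,1],
  [0,-0.004,0,0,0,0,1],
  [0,-0.005,0,0,0,0,1],
  [0,-0.005,0,0,0,0,1],
])

```text
time_s: 14.28
position: [0.4696, -0.1856, 0.0486]
tcp_rot: [[0.964, 0.264, -0.0], [0.264, -0.964, -0.002], [-0.001, 0.002, -1.0]]
force: [-1.1, -5.0, -0.5]
opening: 0.005
grasp_force: 2.1
```

```bash
python3 -c "
from h import *
js()"
```

```text
jig xy [  6.2 -23.2] z 0.0486 Fjig [-2.42 -4.52] Fz -0.5 t 14.28
```

Contact at 4.5 N, so the bar is home against the side pins. Back off and go round to the near end.

>>> step_arm([
  [0,0.01,0,0,0,0,1],
  [0,0.04,-0.05,0,0,0,1],
  [-0.05,0.04,-0.16,0,0,0,1],
  [-0.18,0,-0.16,0,0,0,1],
  [-0.303,-0.077,-0.16,0,0,0,1],
  [-0.303,-0.077,-0.1,0,0,0,1],
  [-0.303,-0.077,-0.05,0,0,0,1],
  [-0.303,-0.077,-0.05,0,0,0,1],
])

```text
time_s: 14.95
position: [0.3737, -0.1851, 0.0624]
tcp_rot: [[0.965, 0.262, -0.005], [0.262, -0.965, 0.003], [-0.004, -0.004, -1.0]]
force: [0.7, -1.3, -0.9]
opening: 0.006
grasp_force: 0.0
```

```bash
python3 -c "
from h import *
js();bar();plan(pt(JG,-84,0),.049,rot(15.4))"
```

```text
jig xy [-86.1   2.7] z 0.0624 Fjig [ 0.33 -1.43] Fz -0.88 t 14.95
top bar in jig mm [27.8  7.3] size [43.5 76.5] ang -1.36
side bar in jig mm [29.8 12.2] size [42.9 78.1] ang -0.14
 [0.0027, 0.0041, 0.0483, -0.0017, 0.0028, -0.0028]
```

>>> step_arm([
  [0.003,0.008,0.03,0,0,0,1],
  [0.003,0.008,0.047,0,0,0,1],
  [0.003,0.008,0.047,0,0,0,1],
  [0.015,0.008,0.047,0,0,0,1],
  [0.03,0.008,0.047,0,0,0,1],
  [0.042,0.008,0.047,0,0,0,1],
  [0.05,0.008,0.047,0,0,0,1],
  [0.054,0.008,0.047,0,0,0,1],
])

```text
time_s: 15.72
position: [0.3923, -0.1845, 0.0497]
tcp_rot: [[0.964, 0.265, -0.001], [0.265, -0.964, -0.001], [-0.001, 0.001, -1.0]]
force: [-1.0, -2.0, -0.6]
opening: 0.006
grasp_force: 0.7
```

```bash
python3 -c "
from h import *
js()"
```

```text
jig xy [-68.   -1.7] z 0.0497 Fjig [-1.45 -1.65] Fz -0.57 t 15.72
```

>>> step_arm([
  [0.003,0,0,0,0,0,1],
  [0.006,0,0,0,0,0,1],
  [0.009,0,0,0,0,0,1],
  [0.011,0,0,0,0,0,1],
  [0.012,0,0,0,0,0,1],
])

```text
time_s: 16.13
position: [0.3951, -0.1835, 0.0496]
tcp_rot: [[0.965, 0.264, -0.002], [0.264, -0.965, -0.0], [-0.002, 0.0, -1.0]]
force: [-1.0, -1.0, 0.7]
opening: 0.006
grasp_force: 0.8
```

```bash
python3 -c "
from h import *
js()"
```

```text
jig xy [-65.1  -1.5] z 0.0496 Fjig [-1.25 -0.67] Fz 0.67 t 16.13
```

>>> step_arm([
  [0.002,0,0,0,0,0,1],
  [0.004,0,0,0,0,0,1],
  [0.006,0,0,0,0,0,1],
  [0.007,0,0,0,0,0,1],
  [0.007,0,0,0,0,0,1],
])

```text
time_s: 16.55
position: [0.3956, -0.1832, 0.0496]
tcp_rot: [[0.964, 0.265, -0.005], [0.265, -0.964, -0.0], [-0.004, -0.001, -1.0]]
force: [-7.8, -7.3, 2.5]
opening: 0.009
grasp_force: 5.0
```

```bash
python3 -c "
from h import *
js()"
```

```text
jig xy [-64.5  -1.3] z 0.0496 Fjig [-9.41 -4.93] Fz 2.51 t 16.55
```

End contact at 9 N. Back off, then a light confirming push on the side.

>>> step_arm([
  [-0.01,0,0,0,0,0,1],
  [-0.05,0,-0.06,0,0,0,1],
  [-0.05,0.06,-0.16,0,0,0,1],
  [0.06,0.13,-0.16,0,0,0,1],
  [0.18,0.143,-0.16,0,0,0,1],
  [0.255,0.143,-0.13,0,0,0,1],
  [0.255,0.143,-0.06,0,0,0,1],
  [0.255,0.143,-0.04,0,0,0,1],
])

```text
time_s: 17.22
position: [0.4831, -0.2034, 0.0599]
tcp_rot: [[0.964, 0.265, -0.002], [0.265, -0.964, 0.0], [-0.002, -0.001, -1.0]]
force: [-0.1, 1.1, -0.2]
opening: 0.003
grasp_force: 0.0
```

```bash
python3 -c "
from h import *
js();plan(pt(JG,13,-40),.049,rot(15.4));plan(pt(JG,13,-26),.049,rot(15.4))"
```

```text
jig xy [ 14.5 -44. ] z 0.0599 Fjig [0.25 1.1 ] Fz -0.2 t 17.22
 [-0.005, -0.0134, 0.0363, -0.0008, 0.0023, -0.0004]
 [-0.005, -0.06, 0.0363, -0.0008, 0.0023, -0.0004]
```

>>> step_arm([
  [-0.005,-0.005,0.036,0,0,0,1],
  [-0.005,-0.02,0.036,0,0,0,1],
  [-0.005,-0.035,0.036,0,0,0,1],
  [-0.005,-0.05,0.036,0,0,0,1],
  [-0.005,-0.058,0.036,0,0,0,1],
  [-0.005,-0.062,0.036,0,0,0,1],
  [-0.005,-0.064,0.036,0,0,0,1],
])

```text
time_s: 17.8
position: [0.4759, -0.1859, 0.0512]
tcp_rot: [[0.964, 0.264, -0.001], [0.264, -0.964, -0.001], [-0.001, 0.001, -1.0]]
force: [0.1, 0.2, 0.5]
opening: 0.009
grasp_force: 0.0
```

```bash
python3 -c "
from h import *
js()"
```

```text
jig xy [ 12.2 -25.3] z 0.0512 Fjig [0.17 0.16] Fz 0.51 t 17.8
```

>>> step_arm([
  [0,-0.002,0,0,0,0,1],
  [0,-0.004,0,0,0,0,1],
  [0,-0.006,0,0,0,0,1],
  [0,-0.007,0,0,0,0,1],
  [0,-0.0085,0,0,0,0,1],
  [0,-0.0085,0,0,0,0,1],
])

```text
time_s: 18.3
position: [0.4754, -0.1841, 0.0507]
tcp_rot: [[0.964, 0.264, -0.001], [0.264, -0.964, -0.001], [-0.001, 0.001, -1.0]]
force: [-0.6, -2.4, 0.2]
opening: 0.007
grasp_force: 0.8
```

```bash
python3 -c "
from h import *
js()"
```

```text
jig xy [ 12.2 -23.4] z 0.0507 Fjig [-1.22 -2.14] Fz 0.19 t 18.3
```

>>> step_arm([
  [0,-0.001,0,0,0,0,1],
  [0,-0.0015,0,0,0,0,1],
  [0,-0.0015,0,0,0,0,1],
  [0,0.015,0,0,0,0,1],
  [0,0.06,-0.03,0,0,0,1],
  [0,0.1,-0.15,0,0,0,1],
  [-0.1,0.2,-0.3,0,0,0,1],
  [-0.2,0.3,-0.4,0,0,0,1],
])

```text
time_s: 18.97
position: [0.4534, -0.265, 0.1533]
tcp_rot: [[0.964, 0.266, -0.001], [0.266, -0.964, 0.001], [-0.001, -0.001, -1.0]]
force: [-0.3, -0.8, -0.6]
opening: 0.005
grasp_force: 0.0
```

>>> step_arm([
  [-0.2,0.3,-0.1,0,0,0,1],
  [-0.35,0.5,-0.1,0,0,0,1],
  [-0.5,0.7,-0.1,0,0,0,1],
  [-0.5,0.7,-0.1,0,0,0,1],
  [-0.5,0.7,-0.1,0,0,0,1],
  [-0.5,0.7,-0.1,0,0,0,1],
  [-0.5,0.7,-0.1,0,0,0,1],
])

```text
time_s: 19.55
position: [0.3616, -0.5144, 0.1829]
tcp_rot: [[0.966, 0.259, 0.0], [0.259, -0.966, -0.006], [-0.001, 0.006, -1.0]]
force: [0.9, -0.9, 0.0]
opening: 0.004
grasp_force: 0.0
```

```bash
python3 -c "
from h import *
st();bar()
a=capture('top')['image'][220:325,190:330,::-1];b=capture('side')['image'][225:305,280:400,::-1]
a=cv2.resize(a,(560,420),interpolation=cv2.INTER_CUBIC)[:,:360];b=cv2.resize(b,(440,293),interpolation=cv2.INTER_CUBIC)
o=np.zeros((420,800,3),np.uint8);o[:,:360]=a;o[:293,360:]=b
cv2.imwrite('pics/f.png',o)"
```

```text
19.55 [ 0.3616 -0.5144  0.1829] F [ 0.94 -0.92  0.04] M [ 0.01 -0.04  0.02] op 0.004 g 0.0
top bar in jig mm [8.6 6.7] size [ 42.3 128.3] ang -0.15
side bar in jig mm [11.4 12.2] size [ 42.1 126.5] ang -0.13
```

View pics/f.png

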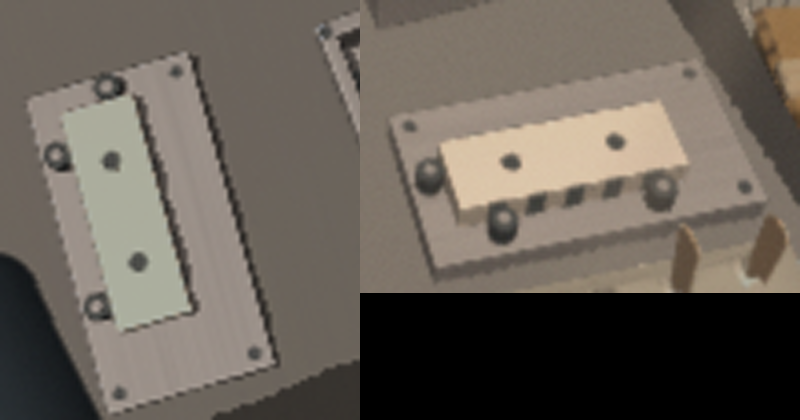

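Both views show the bar flat with its long edge on both side pins and its end at the end pin. Check numerically that the jig did not move.

```bash
python3 - <<'E'
from h import *
def chk(n,x,y,w,h,k,old,pts):
    im=cv2.resize(capture(n)["image"][y:y+h,x:x+w,::-1],None,fx=k,fy=k,interpolation=cv2.INTER_CUBIC);o=cv2.imread(old)
    for u,v in pts:
        t=o[v-25:v+25,u-25:u+25];r=cv2.matchTemplate(im[v-45:v+45,u-45:u+45],t,cv2.TM_CCOEFF_NORMED);_,m,_,l=cv2.minMaxLoc(r)
        print(n,(u,v),"shift px",np.array([l[0]-20,l[1]-20])/k,round(m,2))
chk("top",190,205,140,120,5,"pics/top1.png",[(220,163),(318,517),(149,560),(137,187),(75,271),(126,458),(405,117),(647,373)])
chk("side",270,175,133,130,4.5,"pics/side1.png",[(106,380),(449,315),(517,455),(130,441),(220,500)])
E
```

```text
top (220, 163) shift px [0. 0.] 1.0
top (318, 517) shift px [0. 0.] 1.0
top (149, 560) shift px [0. 0.] 1.0
top (137, 187) shift px [-0.2 -0.4] 0.77
top (75, 271) shift px [-0.4  0.2] 0.77
top (126, 458) shift px [-0.6  0.2] 0.74
top (405, 117) shift px [0. 0.] 0.96
top (647, 373) shift px [0. 0.] 0.97
side (106, 380) shift px [0. 0.] 1.0
side (449, 315) shift px [-0.22222222  0.        ] 0.88
side (517, 455) shift px [0. 0.] 1.0
side (130, 441) shift px [0.22222222 0.        ] 0.87
side (220, 500) shift px [-0.22222222 -0.22222222] 0.89
```

The jig has not moved: the plate's screws show zero shift. Handing in.

```bash
python3 -c "
from rig import *
print(hand_in())"
```

```text
the job is handed in; nothing more can be done
None
```

The guide bar was tipped by pressing its far end, lifted out by the raised near end and laid flat on the jig plate; pushes of a few newtons and the camera views show it touching all three pins, the plate has not moved, and the job was handed in at about 20 s with the arm clear (the judge's result was not shown).

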